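Clamp a carving-wax block in the ratcheting bench clamp

TASK

Stand the green wax block upright on the ledge between the jaws of the bench clamp, then squeeze the clamp's trigger again and again until the sliding jaw holds the block firmly against the fixed jaw, and let the trigger go. Move the jaw by its trigger only, stop as soon as the trigger turns clearly stiffer so that the soft wax is not crushed, and leave the blue block and the rest of the bench as they are.

Things in the scene. Friction and masses are not known exactly. Their poses are not given: they have to be found in the camera images.
- green_wax_center (a point): centre of the loose green wax block (36 x 36 mm square, 50 mm tall, 50 to 100 g), half-way up; z is up, x and y are square to its side faces. Any side may face the jaws
- blue_wax_center (a point): centre of a loose blue wax block of the same size and shape, not wanted: leave it
- clamp: one-hand bar clamp bolted to the bench, base plate 330 x 90 mm, origin under it at bench height. x runs along the bar, the way the sliding jaw advances towards the fixed jaw; y across; z up. Trigger at the -x end, jaws at the +x end. Its black housing is 80 mm tall
- seat (a point): point on the clamp's aluminium ledge (60 mm wide across, top 20 mm above the bench) under the block's centre when it rests against the fixed jaw; the clamp's axes. The fixed jaw (face 18 mm from here on +x, 56 mm wide, 22 mm thick, top 75 mm above the bench) takes the clamping push. The jaws start 56 to 68 mm apart, so the block stands freely with its centre 2 to 16 mm on -x of here
- pad: orange spring-backed pad on the front of the sliding jaw, 10 mm thick, 34 mm wide, 38 mm tall; origin at its centre, 47 mm above the bench, 5 mm behind its face; the clamp's axes. Its spring gives 1 mm per 25 N. The wax is held firmly from 15 N of pad force on, and is crushed above 45 N
- jaw: black sliding jaw (36 mm wide, top 70 mm above the bench) on a steel toothed bar (12 mm wide, top 49 mm above the bench) that runs back through the housing. Origin at bench height, 50 mm behind the pad's centre. A friction brake of 40 N holds it wherever it is left
- trigger_pad (a point): centre of the round finger bump (12 mm diameter, 22 mm wide, axis across) on the outer (-x) side of the upright orange trigger, which pivots 60 mm above the bench, 207 mm on -x of the seat. The bump is 82 mm from the pivot, 140 mm above the bench; trigger top 155 mm. Press the bump along +x, or squeeze it against the fixed grip. Outside it nothing is higher than 80 mm
- grip (a point): middle of the fixed upright black grip beside the trigger (11 mm thick, 28 mm wide, from 80 to 160 mm above the bench); this point is 120 mm above the bench. From the outer side of the bump to the far side of the grip it is 70 mm with the trigger released
- trigger (a joint): trigger angle: 0 released, 0.50 a hard stop that also feels stiff (40 mm at the bump). Springs back. The first 0.1 to 0.3 rad are lost until the pawl catches a tooth, then the jaw moves 20 mm per rad, 3 to 7 mm a squeeze. Force at the bump: 2 to 4 N before the catch, 11 to 14 N as the jaw runs free or pushes the loose block, then 1 N more per 4 N of grip: 20 N is a good firm grip, 24 N crushes
- torch: gas torch, a grey can 66 mm in diameter with an orange knob, 180 mm tall, origin under it, bystander, leave it
- mandrel: upright steel ring mandrel, a cone 170 mm tall on a 72 mm foot, origin under it, bystander, leave it
- jar: amber jar, 64 mm diameter, 75 mm tall, origin under it, bystander, leave it
- burnisher: burnisher with a red straight handle, lying flat at the right, bystander, leave it

How it is judged:
By the outcome, as a careful person would: the job done as asked, in the order asked, and still so for the second after the job is handed in, with the robot touching nothing.
It also fails if it takes over 72 s, if anything falls off the work surface, if the arm or the gripper's body presses on something with over 40 N, if the wrist force passes 120 N, or if a joint passes its speed limit or range.

ROBOT

A 6-joint arm with a two-finger parallel gripper is mounted at the origin on the work surface. World frame = base frame: x ahead of the robot, y to its left, z up, the work surface at z = 0. Lengths are in mm, angles in rad, forces in N, time in s.
With the tool pointing down it reaches from about 400 to 925 mm from the base axis. Payload 12.5 kg.
Tool frame: the origin (TCP) lies on the front face of the gripper's body, between the roots of the fingers; the fingertips stand 78 mm ahead of it and the grasp point (between the pads) lies 59 mm ahead of it (env.nose_length is the distance from the TCP to the fingertips, in mm); z points along the fingers, y is the line along which they close (so a half turn about z gives the same grasp; the last joint's range is limited). The gripper opens to 95 mm and grips with 3 to 60 N. Pads are 20 mm wide; open, the fingers measure 119 mm over their backs; the gripper's body (75 mm by 180 mm) begins 59 mm behind the grasp point.
Start: joints at [-1.453, 0.491, 1.559, -0, 1.092, -0.106], TCP at [138.731, -609.419, 292.261] pointing down, gripper open.
Joint ranges: [-3.1, 3.1], [-0.84, 2.19], [0.05, 2.79], [-1.13, 4.28], [0.06, 2.93], [-2.69, 2.69]. Speed limits (rad/s): [2.22, 2.22, 2.79, 3.14, 3.14, 3.14].

INTERFACE

Orientations are given as [roll, pitch, yaw] about the fixed x, y, z axes, in that order (R = Rz(yaw) Ry(pitch) Rx(roll)).
In Python, from cell import env gives the robot as it stands.
- The arm moves only by the tool jog_arm, never from a script. Its argument "motion" is a list of rows, each a list of 7 numbers: the turn, a rotation vector about the tool's x, y, z in degrees, then the shift along the tool's x, y, z in mm, then the finger opening in mm, from 0 to 95.1. In form: [[wx, wy, wz, x, y, z, hand], ...]. A call has 1 to 10 rows; each row shifts and turns the commanded pose from where the row before left it, along the tool's axes as they then stand; what a row does not reach is not made up. A row lasts 1/8 s, in which the tool goes at most 62.5 mm and 10.7 degrees, less where a joint would pass 70% of its speed; a pose out of reach is approached as far as the arm can. A call is refused whole if a number of a shift passes 62.5 or a number of a turn 10.7, either way. A call with a gripper value outside its range is refused whole. The fingers move at their own pace and stop on an object; the grip force is fixed at half the most. Time passes only in rows, so rows that do not move let the fingers close. It gives the time, the measured TCP pose, the force, the opening and the grip force at its end, in the units of the state.
- env.state(): the state, without advancing time (a new reading comes with each control period).
- env.read_camera(name): name is "scene" or "top" or "wrist"; returns a dict with "color" (400x640x3 uint8, red, green, blue), "z_map" (400x640 float32, mm along the optical axis (not along the pixel's ray), 0 where there is no reading), "camera_matrix" (3x3 intrinsics, pixels), "world_to_cam" (4x4, takes a point from world to camera coordinates). Camera axes: x right, y up, looking along -z (the intrinsics and any distortion apply to the point x, -y, -z); pixel columns grow to the right and rows downward; lengths in mm; the calibration is good to about 2 mm. A picture is of the moment at which its call begins.
- env.job_done(): hands the job in; it is judged then, once.
Trained networks look in the newest picture that a camera, given by its name, has taken for a name from the list of things; names that differ only in an ending like _2 or _b are one class to them, and where a whole thing is asked for, a point or a joint stands for the part that bears it (a point fixed in the world has none). Each returns a list of dicts, best first, with "score" (0 to 1); they miss things now and then, are a little off and sometimes report something else, mostly with a low value. They report only what shows in the picture. A call takes as long as a camera call.
- env.recognise(camera, thing): "location" ([column, row] in pixels, amid what is visible of it).
The state is a dict: "t": time; "joints": joint angles; "qvel": joint speeds; "tau": joint torques, N m; "eef_pos": TCP position; "tcp_rot": TCP orientation; "ft_force": force on the tool from outside, world axes, zero at the start; "moment": the same for the moment, N m; "opening": opening from 0.0 (shut) to 1.0 (fully open); "grip_force": force on a finger pad.
Only numpy, scipy, OpenCV 4.12 (cv2) and the standard library are available. Lean on these libraries where they do the work, as an engineer would, in place of code of your own. Each camera call takes 0.05 s, during which the arm holds its last target. There are 200 camera calls.

## Working session

There is one attempt and no reset: what is moved stays moved. The work goes in short steps, Python scripts to look and compute and a tool call to move; the robot and the scene stay as the last step left them, time stands still between calls to the robot, and variables do not carry over. Pictures are saved under pics/ and viewed, at most 10 in all, crops included, and the job is handed in when it is done.

Besides the shell and the picture viewer there is one more tool, called after ">>>" as a command line: name --pt "numbers of a row" for each row, then --argument value for the rest. jog_arm: Moves the arm, as the interface text tells. Its arguments: {"type":"object","properties":{"motion":{"type":"array"}},"required":["motion"]}

```bash
mkdir -p pics; cat > h.py <<'E'
from cell import env
import numpy as np, cv2
def snap(n,fn=None):
    d=env.read_camera(n)
    if fn: cv2.imwrite('pics/'+fn,d['color'][:,:,::-1])
    return d
def w(d,u,v,z=None):
    K=d['camera_matrix'];M=np.linalg.inv(d['world_to_cam'])
    r=np.array([(u-K[0,2])/K[0,0],-(v-K[1,2])/K[1,1],-1.])
    if z is None: return (M@np.r_[r*d['z_map'][int(v),int(u)],1])[:3]
    o=M[:3,3];q=M[:3,:3]@r
    return o+q*(z-o[2])/q[2]
def cloud(d):
    K=d['camera_matrix'];M=np.linalg.inv(d['world_to_cam'])
    v,u=np.mgrid[:400,:640];z=d['z_map']
    p=np.stack([(u-K[0,2])/K[0,0]*z,-(v-K[1,2])/K[1,1]*z,-z,np.ones_like(z)],-1)
    c=(p@M.T)[...,:3]; c[z==0]=np.nan
    return c
E
python3 - <<'E'
from h import *
np.set_printoptions(precision=1,suppress=True)
im=[]
for n in ['top','scene']:
    d=snap(n,n+'1.png')
    print(n,np.linalg.inv(d['world_to_cam'])[:3,3])
    for t in ['green_wax_center','blue_wax_center','clamp','pad','jaw','trigger_pad','grip','torch','mandrel','jar','burnisher']:
        for r in env.recognise(n,t)[:2]:
            u,v=r['location'];print(t,round(r['score'],2),np.array([u,v]),w(d,u,v))
print(env.state())
E
```

```text
top [ 220.7    1.4 1393.4]
green_wax_center 0.55 [322.4 178.6] [598.4   5.5  43.4]
clamp 0.62 [322.4 182.5] [592.5   4.7  10.1]
jaw 0.46 [320.1 176.1] [615.9  14.9  14. ]
trigger_pad 0.51 [349.8 168.8] [623.7 -89.8 103.9]
trigger_pad 0.25 [321.4 180.2] [592.6   8.8  41.4]
grip 0.78 [322.4 179.4] [595.7   5.3  42.3]
torch 0.92 [488.8 223.1] [ 449.3 -553.3  155.1]
mandrel 0.54 [171.1 206.5] [456.7 541.5  56.9]
jar 0.59 [258.2 142.3] [713.8 250.6  74.5]
scene [ 981.1 -458.6 1117. ]
green_wax_center 0.74 [223.3 273.8] [ 461.8 -359.3   46.7]
blue_wax_center 0.65 [381.5 155.9] [486.8 330.2  47. ]
clamp 0.91 [339.6 237. ] [626.2 -31.7  78.3]
jaw 0.76 [346.2 220.1] [576.1  54.5  18.2]
grip 0.59 [338.8 237.2] [625.4 -34.4  79.6]
torch 0.94 [163.3 320.5] [ 494.2 -556.   118.1]
mandrel 0.86 [415.4 127. ] [472.  553.7  26.5]
jar 0.72 [382.  156.4] [489.8 329.4  47.5]
jar 0.67 [422.1 210.5] [738.7 237.8  64.2]
burnisher 0.73 [173.7 251.7] [ 278.3 -427.2   19.9]
burnisher 0.68 [342.3 234.7] [626.  -19.6  77.5]
{'t': 1.2, 'joints': array([-1.5,  0.5,  1.6,  0. ,  1.1, -0.1]), 'qvel': array([ 0.,  0., -0., -0.,  0.,  0.]), 'tau': array([  0. , -61.2, -25.8,   0.1,   0. ,   0. ]), 'eef_pos': array([ 138.7, -609.4,  292.2]), 'tcp_rot': array([ 3.1, -0. ,  0.2]), 'ft_force': array([-0.2, -0. ,  0.2]), 'moment': array([ 0., -0.,  0.]), 'grip_force': 0.0, 'opening': 0.9966983573876425}
```

```bash
ls pics; python3 -c "
import cv2,numpy as np
a=cv2.imread('pics/top1.png');b=cv2.imread('pics/scene1.png')
cv2.imwrite('pics/both.png',cv2.resize(np.vstack([a,b]),(480,600)))"
```

```text
scene1.png
top1.png
```

View pics/top1.png

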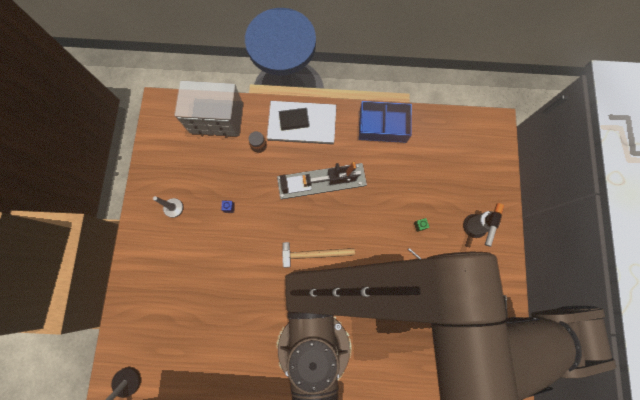

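View pics/scene1.png

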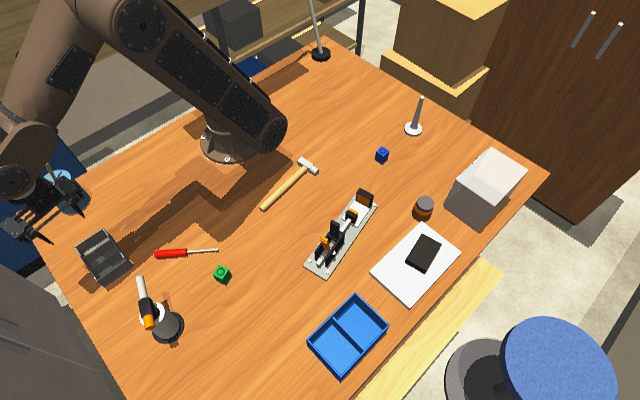

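The top view shows the green block at (422,225), blue at (228,207), and the clamp from about (280,188) at the fixed jaw to (365,178) at the trigger. The scene view shows green at (222,274), blue at (382,156), and the clamp amid (340,235).

```bash
python3 - <<'E'
from h import *
np.set_printoptions(precision=3,suppress=True)
s=env.state();print(s['eef_pos'],s['tcp_rot'])
for n in ['top','scene']:
    d=snap(n);c=cloud(d);h=cv2.cvtColor(d['color'],cv2.COLOR_RGB2HSV).astype(int)
    m=(h[...,0]>45)&(h[...,0]<75)&(h[...,1]>120)&(h[...,2]>50)
    p=c[m&(c[...,2]>47)&(c[...,2]<56)];q=c[m]
    print(n,m.sum(),p.mean(0),np.nanmin(q,0),np.nanmax(q,0))
    # clamp: points raised 6..170 near it
    k=(c[...,2]>4)&(c[...,0]>500)&(c[...,0]<700)&(c[...,1]>-140)&(c[...,1]<170)
    p=c[k];r=cv2.minAreaRect(p[:,:2].astype(np.float32));print('clamp',r)
    hi=c[k&(c[...,2]>100)];print('hi',len(hi),hi.mean(0),hi.min(0),hi.max(0))
d=snap('wrist','w0.png')
M=d['world_to_cam']@np.r_[s['eef_pos'],1];print('tcp in cam',M,d['camera_matrix'])
print(np.linalg.inv(d['world_to_cam']))
E
```

```text
[ 138.726 -609.419  292.248] [ 3.142 -0.     0.224]<stdin>:8: RuntimeWarning: Mean of empty slice.
  ret = um.true_divide(
Traceback (most recent call last):
ValueError: zero-size array to reduction operation fmin which has no identity
```

```bash
python3 - <<'E'
from h import *
np.set_printoptions(precision=3,suppress=True)
s=env.state()
for n in ['top','scene']:
    d=snap(n);c=cloud(d);h=d['color'].astype(int)
    if n=='top': print(h[222:229:2,419:426:2].tolist())
    m=(h[...,1]>1.5*h[...,0])&(h[...,1]>1.3*h[...,2])&(h[...,1]>50)&(abs(c[...,0]-460)<60)&(abs(c[...,1]+360)<60)
    q=c[m]; p=q[q[:,2]>43]
    print(n,m.sum(),len(p)); print(p.mean(0),p.min(0),p.max(0))
    k=(c[...,2]>4)&(c[...,0]>500)&(c[...,0]<700)&(c[...,1]>-160)&(c[...,1]<170)
    p=c[k];print('clamp',cv2.minAreaRect(p[:,:2].astype(np.float32)))
    hi=c[k&(c[...,2]>100)];print('hi',len(hi),hi.mean(0),hi.min(0),hi.max(0))
d=snap('wrist','w0.png')
T=np.linalg.inv(d['world_to_cam']);print('cam',T,d['camera_matrix'])
E
```

```text
[[[80, 143, 85], [73, 121, 73], [81, 144, 83], [70, 117, 68]], [[78, 136, 79], [70, 119, 70], [79, 148, 85], [78, 137, 79]], [[77, 139, 78], [61, 97, 57], [72, 116, 70], [74, 122, 73]], [[64, 99, 58], [84, 153, 89], [79, 145, 84], [75, 107, 63]]]
top 86 83
[ 451.127 -362.175   50.489] [ 432.593 -381.278   43.063] [ 469.845 -343.617   56.813]
clamp ((600.0382080078125, 4.8405914306640625), (329.41351318359375, 199.60214233398438), 89.94276428222656)
hi 104 [614.851 -69.461 138.885] [ 597.862 -108.473  100.046] [633.386 -35.935 163.535]
scene 207 134
[ 451.884 -362.974   48.998] [ 430.211 -382.059   44.016] [ 473.301 -342.282   54.283]
clamp ((600.982421875, 6.6586761474609375), (331.636474609375, 194.0633087158203), 87.22663879394531)
hi 181 [617.715 -62.253 137.43 ] [ 598.132 -105.069  100.633] [636.457 -34.453 162.151]
cam [[   0.221    0.939    0.262  212.597]
 [  -0.975    0.213    0.06  -593.026]
 [   0.001   -0.268    0.963  384.441]
 [   0.       0.       0.       1.   ]] [[302.383   0.    317.904]
 [  0.    302.383 196.037]
 [  0.      0.      1.   ]]
```

>>> jog_arm --pt "0 0 0 51 -24.5 0 95" --pt "0 0 0 51 -24.5 0 95" --pt "0 0 0 51 -24.5 0 95" --pt "0 0 0 51 -24.5 0 95" --pt "0 0 0 51 -24.5 0 95" --pt "0 0 0 51 -24.5 10 95" --pt "0 0 0 51 -24.5 20 95" --pt "0 0 0 0 0 20 95" --pt "0 0 0 0 0 0 95" --pt "0 0 0 0 0 0 95"

```text
t: 2.65
eef_pos: [448.6, -363.5, 243.0]
tcp_rot: [3.141, -0.0, 0.223]
ft_force: [0.2, 0.0, 0.5]
opening: 1.003
grip_force: 0.0
```

```bash
cat > g.py <<'E'
from h import *
import sys
np.set_printoptions(precision=3,suppress=True)
s=env.state();print(s['eef_pos'],s['tcp_rot'])
d=snap('wrist',sys.argv[1]);c=cloud(d);h=d['color'].astype(int)
m=(h[...,1]>1.5*h[...,0])&(h[...,1]>1.3*h[...,2])&(h[...,1]>50)
q=c[m&np.isfinite(c[...,2])];print(len(q),q[:,2].max())
zt=np.percentile(q[:,2],95)
p=q[q[:,2]>zt-5]; print('n',len(p),p.mean(0),'top',np.median(p[:,2]));print(cv2.minAreaRect(p[:,:2].astype(np.float32)))
E
python3 g.py w1.png
```

```text
[ 448.602 -363.541  242.951] [ 3.141 -0.     0.223]
669 52.44233498965025
n 669 [ 452.999 -366.276   50.065] top 50.04008562065235
((450.4346923828125, -365.2065734863281), (34.236000061035156, 33.68751525878906), 19.07832908630371)
```

View pics/w1.png

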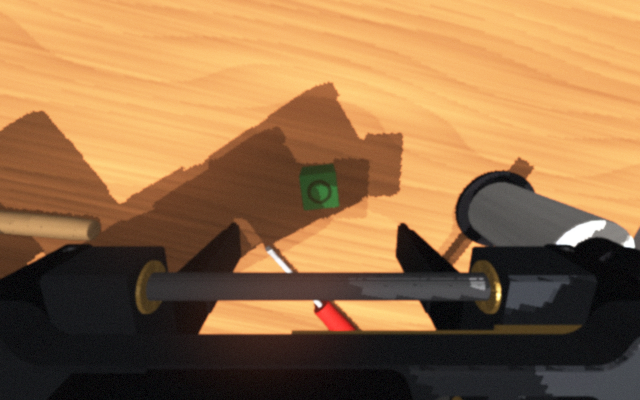

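The wrist view shows the green block at (320,187), turned about 5–6° from the tool, with open bench around it apart from the red burnisher near the right finger at (335,315).

>>> jog_arm --pt "0 0 -6 2.3 1 30 95" --pt "0 0 0 0 0 50 95" --pt "0 0 0 0 0 40 95" --pt "0 0 0 0 0 24 95" --pt "0 0 0 0 0 10 95" --pt "0 0 0 0 0 0 30" --pt "0 0 0 0 0 0 30" --pt "0 0 0 0 0 0 30" --pt "0 0 0 0 0 0 30" --pt "0 0 0 0 0 0 30"

```text
t: 3.95
eef_pos: [451.3, -363.5, 88.5]
tcp_rot: [3.141, -0.0, 0.329]
ft_force: [0.5, -0.3, 0.2]
opening: 0.531
grip_force: 0.0
```

>>> jog_arm --pt "0 0 0 0 0 0 30" --pt "0 0 0 0 0 0 30" --pt "0 0 0 0 0 0 30" --pt "0 0 0 0 0 0 30" --pt "0 0 0 0 0 0 30"

```text
t: 4.58
eef_pos: [451.3, -363.5, 88.3]
tcp_rot: [3.141, -0.0, 0.329]
ft_force: [-1.1, -0.1, 1.0]
opening: 0.379
grip_force: 30.0
```

>>> jog_arm --pt "0 0 0 0 0 -50 30" --pt "0 0 0 0 0 -60 30" --pt "0 0 0 34.7 -44 -20 30" --pt "0 0 0 34.7 -44 -20 30" --pt "0 0 0 34.7 -44 -20 30" --pt "0 0 0 34.7 -44 -20 30" --pt "0 0 0 34.7 -44 -20 30" --pt "0 0 0 34.7 -44 -20 30" --pt "0 0 0 34.7 -44 -10 30" --pt "0 0 0 34.7 -44 0 30"

```text
t: 5.82
eef_pos: [600.8, 61.2, 329.0]
tcp_rot: [3.141, -0.001, 0.329]
ft_force: [1.1, -1.3, -0.9]
opening: 0.376
grip_force: 30.0
```

>>> jog_arm --pt "0 0 -10.6 0 0 0 30" --pt "0 0 -10.6 0 0 0 30" --pt "0 0 -10.6 0 0 0 30" --pt "0 0 -10.6 0 0 0 30" --pt "0 0 -10.6 0 0 0 30" --pt "0 0 -10.6 0 0 0 30" --pt "0 0 -10.6 0 0 0 30" --pt "0 0 -4 0 0 0 30" --pt "0 0 0 0 0 0 30"

```text
t: 6.95
eef_pos: [600.3, 59.3, 327.9]
tcp_rot: [-3.141, 0.0, 1.693]
ft_force: [-0.2, 0.5, 0.5]
opening: 0.38
grip_force: 30.0
```

```bash
python3 - <<'E'
from h import *
np.set_printoptions(precision=2,suppress=True)
s=env.state();print(s['eef_pos'],s['tcp_rot'],s['joints'],s['opening'],s['grip_force'])
d=snap('wrist','w2.png')
for t in ['clamp','pad','jaw','trigger_pad','grip','seat']:
    for r in env.recognise('wrist',t)[:2]:
        u,v=r['location'];print(t,round(r['score'],2),np.array([u,v]),w(d,u,v))
c=cloud(d)
k=(c[...,2]>2)&(c[...,2]<9)&(abs(c[...,0]-600)<90)&(abs(c[...,1]-10)<190)
print(k.sum(),cv2.minAreaRect(c[k][:,:2].astype(np.float32)))
E
```

```text
[600.28  59.31 327.94] [-3.14  0.    1.69] [-0.01  0.43  1.57 -0.    1.15 -0.13] 0.379997059767925 29.96012270450592
clamp 0.57 [307.6 149.3] [583.44  84.69  19.61]
pad 0.56 [306.9 162.1] [585.21  75.22  65.1 ]
pad 0.27 [448.2  18.4] [711.99 240.87  74.2 ]
jaw 0.65 [306.5 176.8] [586.77  58.53  69.69]
trigger_pad 0.74 [316. 318.] [616.71 -93.18 123.12]
seat 0.57 [309.1 145.2] [584.79  90.25  19.51]
76 ((599.043701171875, 10.46026611328125), (377.557861328125, 178.13523864746094), 89.43741607666016)
```

View pics/w2.png

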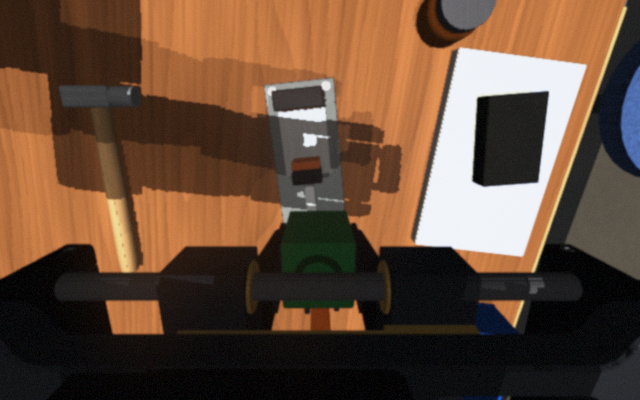

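The wrist view shows the fixed jaw at (299,97), the bright ledge at (310,140), the orange pad at (306,163) and the sliding jaw at (306,176). The green block hangs at (318,255).

```bash
python3 - <<'E'
from h import *
np.set_printoptions(precision=1,suppress=True)
d=snap('wrist');c=cloud(d)
for nm,(u0,u1,v0,v1,z0,z1) in dict(fix=(255,345,75,118,70,81),jaw=(280,335,140,195,60,76),ledge=(265,345,105,160,15,25),plate=(255,360,75,225,3,13)).items():
    b=np.zeros(c.shape[:2],bool);b[v0:v1,u0:u1]=1
    b&=(c[...,2]>z0)&(c[...,2]<z1)
    p=c[b];print(nm,len(p),'med',np.median(p,0),'pct5',np.percentile(p,3,0),'pct95',np.percentile(p,97,0)); 
    if len(p)>5: print(cv2.minAreaRect(p[:,:2].astype(np.float32)))
# pixel column profile at clamp centerline
for v in range(84,200,3):
    u=int(round(299+(v-97)*(306-299)/(163-97)));print(v,u,c[v,u],d['color'][v,u],end=' | ')
E
```

```text
fix 1078 med [566.8 144.6  74.7] pct5 [541.2 131.7  72.9] pct95 [592.2 157.4  76.3]
((566.5281372070312, 144.4784393310547), (56.04450607299805, 22.225460052490234), 12.855237007141113)
jaw 656 med [585.4  62.4  68.8] pct5 [568.9  49.3  62.2] pct95 [602.1  76.6  70.9]
((585.2197875976562, 62.46979904174805), (35.826412200927734, 27.076101303100586), 12.93419361114502)
ledge 2246 med [576.2 104.1  19.9] pct5 [546.4  74.3  18.3] pct95 [605.8 133.5  21.3]
((576.2591552734375, 101.18162536621094), (59.974510192871094, 66.32140350341797), 12.7125825881958)
plate 3627 med [588.1  60.8  11.8] pct5 [527.2  -2.5  10.2] pct95 [634.  167.9  12.9]
((581.8102416992188, 76.47067260742188), (90.21084594726562, 187.36984252929688), 12.817267417907715)
84 298 [562.1 164.4  11.1] [164 167 161] | 87 298 [562.6 160.7  12.9] [126 127 121] | 90 298 [567.3 153.6  73.9] [64 57 54] | 93 299 [568.6 150.7  73.5] [67 61 60] | 96 299 [569.1 147.6  75. ] [72 63 64] | 99 299 [569.4 144.5  75.1] [65 57 58] | 102 300 [570.8 141.5  74.8] [67 60 59] | 105 300 [571.  138.4  73.5] [64 56 55] | 108 300 [571.4 135.3  74.1
[... 589 characters left out ...]
0.4  83.3  19.6] [91 87 84] | 153 305 [580.8  79.4  19.7] [88 86 83] | 156 305 [581.3  75.7  21.1] [90 82 77] | 159 306 [583.6  75.9  47. ] [75 39 27] | 162 306 [584.4  75.4  66.5] [98 49 28] | 165 306 [584.8  71.9  66.6] [102  50  30] | 168 307 [586.4  68.3  65.7] [90 44 24] | 171 307 [586.7  64.2  63.1] [29 25 23] | 174 307 [587.2  62.1  70.6] [30 24 24] | 177 307 [587.6  58.5  70.5] [35 30 28] | 180 308 [589.2  54.9  69.7] [26 21 23] | 183 308 [589.6  51.2  69.4] [39 37 38] | 186 308 [589.9  41.4  44.5] [98 95 93] | 189 309 [591.7  37.5  44.2] [124 121 119] | 192 309 [592.1  33.9  45.3] [120 118 117] | 195 309 [592.6  29.6  44.3] [120 115 116] | 198 310 [594.3  26.1  45.5] [120 119 115] |
```

>>> jog_arm --pt "0 0 -5.8 0 0 0 30" --pt "0 0 0 28 -7 30 30" --pt "0 0 0 27.6 -7 40 30" --pt "0 0 0 0 0 50 30" --pt "0 0 0 0 0 40 30" --pt "0 0 0 0 0 25 30" --pt "0 0 0 0 0 0 30"

```text
t: 8.22
eef_pos: [573.9, 110.4, 141.7]
tcp_rot: [-3.138, -0.0, 1.794]
ft_force: [0.4, 1.0, -0.8]
opening: 0.38
grip_force: 30.0
```

```bash
python3 - <<'E'
from h import *
np.set_printoptions(precision=3,suppress=True)
s=env.state();print(s['eef_pos'],s['tcp_rot'])
snap('wrist','w3.png');d=snap('scene','s3.png')
a=cv2.imread('pics/w3.png');b=cv2.imread('pics/s3.png')
b=cv2.resize(b[160:290,270:430],None,fx=3,fy=3);a=a[:,170:470]
cv2.imwrite('pics/p3.png',np.hstack([cv2.resize(a,(293,390)),b]))
E
```

```text
[573.916 110.367 141.748] [-3.138 -0.     1.794]
```

View pics/p3.png

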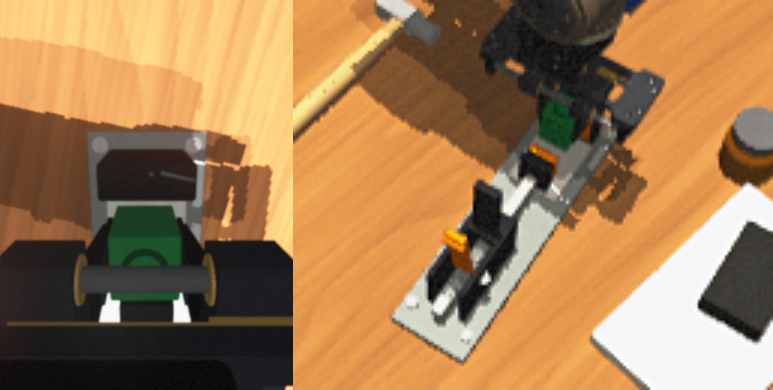

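The block hangs straight above the ledge, between the jaws and square to the fixed jaw (left half, block at (145,250)).

>>> jog_arm --pt "0 0 0 0 0 20 30" --pt "0 0 0 0 0 9 30" --pt "0 0 0 0 0 2.5 30" --pt "0 0 0 0 0 1 30" --pt "0 0 0 0 0 0 30"

```text
t: 8.95
eef_pos: [574.6, 110.4, 111.2]
tcp_rot: [3.141, 0.0, 1.795]
ft_force: [0.2, 0.3, -1.3]
opening: 0.373
grip_force: 30.0
```

>>> jog_arm --pt "0 0 0 0 0 1.5 30" --pt "0 0 0 0 0 0.7 30" --pt "0 0 0 0 0 0 30" --pt "0 0 0 0 0 0 30"

```text
t: 9.45
eef_pos: [574.4, 110.4, 108.5]
tcp_rot: [-3.142, 0.0, 1.795]
ft_force: [-0.7, -0.4, -1.0]
opening: 0.377
grip_force: 30.0
```

>>> jog_arm --pt "0 0 0 0 0 0.6 30" --pt "0 0 0 0 0 0 30" --pt "0 0 0 0 0 0 60" --pt "0 0 0 0 0 0 60" --pt "0 0 0 0 0 0 60" --pt "0 0 0 0 0 0 60"

```text
t: 10.2
eef_pos: [574.4, 110.4, 107.8]
tcp_rot: [-3.141, 0.0, 1.795]
ft_force: [0.4, 0.3, 0.8]
opening: 0.626
grip_force: 0.0
```

>>> jog_arm --pt "0 0 0 0 0 -10 60" --pt "0 0 0 0 0 -40 50" --pt "0 0 0 0 0 -60 0" --pt "0 0 0 0 0 -45 0" --pt "0 0 0 -60 0 0 0" --pt "0 0 0 -60 0 0 0" --pt "0 0 0 0 0 0 0"

```text
t: 11.08
eef_pos: [601.5, -10.0, 263.6]
tcp_rot: [3.141, 0.001, 1.791]
ft_force: [0.3, 0.2, 0.0]
opening: 0.053
grip_force: 0.0
```

```bash
cat > m.py <<'E'
from h import *
import sys
np.set_printoptions(precision=1,suppress=True)
s=env.state();print(s['eef_pos'],s['tcp_rot'],s['opening'],s['t'])
th=np.radians(102.85);cx=np.array([np.cos(th),np.sin(th)]);cy=np.array([-cx[1],cx[0]]);seat=np.array([573.,116.2])
d=snap('wrist',sys.argv[1]);c=cloud(d)
xy=c[...,:2]-seat;X=xy@cx;Y=xy@cy;Z=c[...,2];h=d['color'].astype(int)
def rep(n,b):
    if b.sum()>8:
        print(n,b.sum(),'X',np.percentile(X[b],[2,50,98]),'Y',np.percentile(Y[b],[2,50,98]),'Z',np.percentile(Z[b],[2,50,98]))
g=(h[...,1]>1.5*h[...,0])&(h[...,1]>1.3*h[...,2])&(abs(X)<60)&(abs(Y)<60)
rep('green top',g&(Z>62))
if (g&(Z>62)).sum()>20: print(cv2.minAreaRect(c[g&(Z>62)][:,:2].astype(np.float32)))
rep('fix',(abs(X-29)<14)&(abs(Y)<35)&(Z>72)&(Z<80))
rep('padface+jaw',(X<-15)&(X>-85)&(abs(Y)<22)&(Z>60)&(Z<75)&~g)
rep('trig',(X<-160)&(X>-250)&(abs(Y)<20)&(Z>125)&(Z<166))
o=(h[...,0]>1.8*h[...,2])&(h[...,0]>1.3*h[...,1])
rep('orange trig',o&(X<-160)&(X>-250)&(abs(Y)<20)&(Z>90)&(Z<166))
E
python3 m.py w4.png
```

```text
[601.5 -10.  263.6] [3.1 0.  1.8] 0.05332222422133294 11.075
green top 1776 X [-25.8  -8.6   8.5] Y [-17.   -0.6  16.3] Z [68.3 70.  71.8]
((575.0720825195312, 107.65117645263672), (34.40415954589844, 35.91495895385742), 13.348220825195312)
fix 1488 X [18.3 25.7 33.4] Y [-26.8  -0.   26.3] Z [72.5 74.7 76.3]
padface+jaw 1121 X [-68.1 -55.6 -26.4] Y [-17.   -0.4  17. ] Z [63.  68.9 71.1]
trig 591 X [-221.  -216.6 -160.1] Y [-6.2  0.9  8.4] Z [126.5 146.1 160.5]
orange trig 512 X [-221.  -216.9 -160.2] Y [-6.2  1.2  8.4] Z [118.5 144.  159.7]
```

View pics/w4.png

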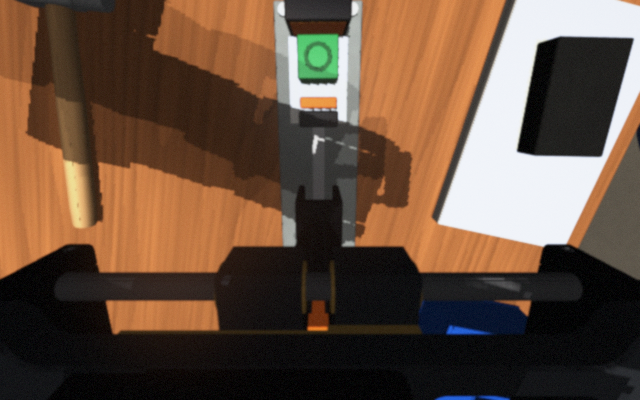

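The block stands upright on the ledge at (318,57), square and centred, with the orange pad at (318,102) behind it and the trigger at (318,315).

>>> jog_arm --pt "0 0 0 -61 0 0 0" --pt "0 0 0 -61 0 0 0" --pt "0 0 0 0 0 0 0" --pt "0 0 0 0 0 40 0" --pt "0 0 0 0 0 25 0" --pt "0 0 0 0 0 0 0"

```text
t: 11.88
eef_pos: [627.5, -123.7, 196.7]
tcp_rot: [-3.139, -0.002, 1.796]
ft_force: [-0.5, 0.5, 0.6]
opening: 0.003
grip_force: 0.0
```

```bash
python3 m.py w5.png; python3 - <<'E'
from h import *
d=snap('scene','s5.png')
a=cv2.imread('pics/w5.png');b=cv2.imread('pics/s5.png')
b=cv2.resize(b[170:300,270:430],None,fx=3,fy=3);a=a[:,170:470]
cv2.imwrite('pics/p5.png',np.hstack([cv2.resize(a,(293,390)),b]))
E
```

```text
[ 627.5 -123.7  196.7] [-3.1 -0.   1.8] 0.0031320972464642305 11.875
trig 4139 X [-236.5 -215.  -160.5] Y [-12.8  -0.2  12. ] Z [127.6 153.7 161. ]
orange trig 2799 X [-236.4 -217.  -208.4] Y [-10.4   0.2  10. ] Z [ 93.2 140.1 156.6]
```

View pics/p5.png

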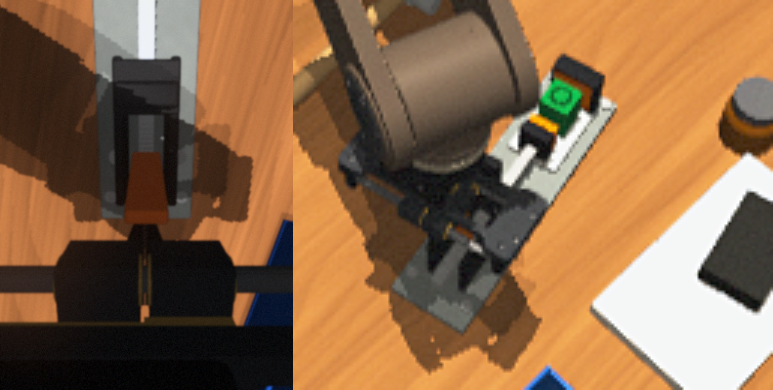

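The closed fingers hang just behind the orange trigger ((148,185) in the left half) and in line with it.

>>> jog_arm --pt "0 0 0 4 0 0 0" --pt "0 0 0 4 0 0 0" --pt "0 0 0 0 0 0 0"

```text
t: 12.35
eef_pos: [626.6, -117.7, 198.8]
tcp_rot: [3.14, 0.001, 1.795]
ft_force: [1.3, -3.0, 1.7]
opening: 0.008
grip_force: 1.4
```

>>> jog_arm --pt "0 0 0 8 0 0 0" --pt "0 0 0 8 0 0 0" --pt "0 0 0 0 0 0 0"

```text
t: 12.72
eef_pos: [622.8, -101.7, 198.2]
tcp_rot: [3.141, 0.0, 1.795]
ft_force: [0.4, -2.6, 2.8]
opening: 0.007
grip_force: 1.6
```

>>> jog_arm --pt "0 0 0 5 0 0 0" --pt "0 0 0 5 0 0 0" --pt "0 0 0 0 0 0 0"

```text
t: 13.1
eef_pos: [621.0, -93.4, 198.4]
tcp_rot: [3.141, 0.002, 1.795]
ft_force: [1.4, -10.9, 5.4]
opening: 0.004
grip_force: 5.3
```

>>> jog_arm --pt "0 0 0 5 0 0 0" --pt "0 0 0 4 0 0 0" --pt "0 0 0 0 0 0 0"

```text
t: 13.48
eef_pos: [619.0, -84.8, 197.8]
tcp_rot: [3.141, 0.002, 1.795]
ft_force: [2.8, -11.3, -0.7]
opening: 0.003
grip_force: 5.9
```

>>> jog_arm --pt "0 0 0 -15 0 0 0" --pt "0 0 0 -20 0 0 0" --pt "0 0 0 0 0 0 0"

```text
t: 13.85
eef_pos: [626.5, -119.3, 197.5]
tcp_rot: [-3.141, -0.0, 1.793]
ft_force: [-1.3, 0.6, -0.5]
opening: 0.004
grip_force: 0.0
```

```bash
cat > p.py <<'E'
from h import *
np.set_printoptions(precision=1,suppress=True)
th=np.radians(102.85);cx=np.array([np.cos(th),np.sin(th)]);cy=np.array([-cx[1],cx[0]]);seat=np.array([573.,116.2])
s=env.state();print('TCP X',(s['eef_pos'][:2]-seat)@cx,(s['eef_pos'][:2]-seat)@cy,s['t'])
for n in ['scene','wrist']:
    d=snap(n);c=cloud(d);xy=c[...,:2]-seat;X=xy@cx;Y=xy@cy;Z=c[...,2];h=d['color'].astype(int)
    g=(h[...,1]>1.5*h[...,0])&(h[...,1]>1.3*h[...,2])&(abs(X)<60)&(abs(Y)<60)&(Z>60)
    o=(h[...,0]>1.5*h[...,2])&(abs(Y)<18)&(Z>62)&(Z<69)&(X>-70)&(X<-10)&(~g)
    b=(X<-15)&(X>-85)&(abs(Y)<22)&(Z>60)&(Z<75)&~g
    for nm,k in [('green',g),('pad',o),('jaw+pad',b)]:
        if k.sum()>8: print(n,nm,k.sum(),np.percentile(X[k],[2,50,98]))
E
python3 p.py
```

```text
TCP X -241.46084693560482 0.22477994219291847 13.85
scene green 116 [-24.7  -8.3  12.1]
scene pad 29 [-62.7 -41.  -35.4]
scene jaw+pad 87 [-63.2 -52.7 -36.5]
```

>>> jog_arm --pt "0 0 0 12 0 0 0" --pt "0 0 0 12 0 0 0" --pt "0 0 0 12 0 0 0" --pt "0 0 0 0 0 0 0"

```text
t: 14.45
eef_pos: [618.5, -82.6, 198.1]
tcp_rot: [3.141, 0.003, 1.796]
ft_force: [1.2, -8.8, -0.6]
opening: 0.007
grip_force: 4.4
```

>>> jog_arm --pt "0 0 0 -18 0 0 0" --pt "0 0 0 -18 0 0 0" --pt "0 0 0 0 0 0 0" --pt "0 0 0 12 0 0 0" --pt "0 0 0 12 0 0 0" --pt "0 0 0 12 0 0 0" --pt "0 0 0 0 0 0 0"

```text
t: 15.32
eef_pos: [618.3, -82.2, 197.9]
tcp_rot: [3.141, 0.002, 1.796]
ft_force: [2.6, -10.1, -2.5]
opening: 0.004
grip_force: 4.6
```

>>> jog_arm --pt "0 0 0 -18 0 0 0" --pt "0 0 0 -18 0 0 0" --pt "0 0 0 0 0 0 0"

```text
t: 15.7
eef_pos: [626.5, -119.0, 197.7]
tcp_rot: [-3.141, -0.0, 1.793]
ft_force: [0.3, 0.1, 0.3]
opening: 0.002
grip_force: 0.0
```

```bash
python3 p.py
```

```text
TCP X -241.17423117601382 0.18073657630977571 15.7
scene green 103 [-22.7  -5.8  11.7]
scene pad 33 [-51.4 -29.  -22.4]
scene jaw+pad 93 [-52.2 -40.9 -22.7]
```

>>> jog_arm --pt "0 0 0 10 0 0 0" --pt "0 0 0 10 0 0 0" --pt "0 0 0 0 0 0 0"

```text
t: 16.18
eef_pos: [622.1, -97.9, 198.6]
tcp_rot: [3.14, 0.002, 1.796]
ft_force: [0.9, -8.5, 3.4]
opening: 0.005
grip_force: 4.0
```

>>> jog_arm --pt "0 0 0 3 0 0 0" --pt "0 0 0 3 0 0 0" --pt "0 0 0 0 0 0 0"

```text
t: 16.55
eef_pos: [620.9, -92.8, 198.6]
tcp_rot: [3.14, 0.003, 1.795]
ft_force: [1.0, -12.3, 1.9]
opening: 0.004
grip_force: 5.8
```

>>> jog_arm --pt "0 0 0 2 0 0 0" --pt "0 0 0 2 0 0 0" --pt "0 0 0 0 0 0 0"

```text
t: 16.92
eef_pos: [620.0, -89.0, 198.4]
tcp_rot: [3.14, 0.003, 1.795]
ft_force: [1.1, -12.3, 0.6]
opening: 0.003
grip_force: 6.1
```

>>> jog_arm --pt "0 0 0 2 0 0 0" --pt "0 0 0 0 0 0 0"

```text
t: 17.18
eef_pos: [619.6, -87.1, 198.3]
tcp_rot: [3.14, 0.003, 1.795]
ft_force: [1.8, -13.2, -0.8]
opening: 0.003
grip_force: 6.3
```

```bash
python3 p.py
```

```text
TCP X -208.59013536745658 -0.1947511147413057 17.175
scene green 110 [-23.3  -2.4  20.3]
scene pad 31 [-30.5 -24.7 -18.9]
scene jaw+pad 93 [-49.  -36.3 -19.3]
```

>>> jog_arm --pt "0 0 0 2 0 0 0" --pt "0 0 0 0 0 0 0" --pt "0 0 0 0 0 0 0"

```text
t: 17.65
eef_pos: [619.1, -85.2, 198.1]
tcp_rot: [3.141, 0.003, 1.795]
ft_force: [3.4, -12.4, -1.5]
opening: 0.007
grip_force: 6.4
```

>>> jog_arm --pt "0 0 0 2 0 0 0" --pt "0 0 0 0 0 0 0" --pt "0 0 0 0 0 0 0"

```text
t: 18.02
eef_pos: [618.7, -83.5, 197.9]
tcp_rot: [3.141, 0.003, 1.795]
ft_force: [3.5, -13.5, -3.8]
opening: 0.002
grip_force: 6.9
```

>>> jog_arm --pt "0 0 0 -18 0 0 0" --pt "0 0 0 -18 0 0 0" --pt "0 0 0 0 0 0 0"

```text
t: 18.4
eef_pos: [626.4, -118.8, 197.7]
tcp_rot: [-3.141, -0.0, 1.793]
ft_force: [-0.3, -0.0, 0.7]
opening: 0.005
grip_force: 0.0
```

```bash
python3 p.py
```

```text
TCP X -241.02450599534853 0.16174189433653485 18.4
scene green 100 [-19.1  -2.8  15. ]
scene pad 27 [-29.3 -24.  -17.8]
scene jaw+pad 91 [-46.7 -35.8 -17.9]
```

>>> jog_arm --pt "0 0 0 10 0 0 0" --pt "0 0 0 8 0 0 0" --pt "0 0 0 0 0 0 0"

```text
t: 18.88
eef_pos: [622.6, -100.2, 198.7]
tcp_rot: [3.14, 0.002, 1.796]
ft_force: [0.1, -9.6, 3.7]
opening: 0.002
grip_force: 4.4
```

>>> jog_arm --pt "0 0 0 2 0 0 0" --pt "0 0 0 2 0 0 0" --pt "0 0 0 0 0 0 0"

```text
t: 19.25
eef_pos: [621.9, -97.0, 198.8]
tcp_rot: [3.14, 0.003, 1.795]
ft_force: [1.1, -12.0, 4.4]
opening: 0.003
grip_force: 6.0
```

>>> jog_arm --pt "0 0 0 2 0 0 0" --pt "0 0 0 1 0 0 0" --pt "0 0 0 0 0 0 0"

```text
t: 19.62
eef_pos: [621.2, -94.2, 198.8]
tcp_rot: [3.14, 0.003, 1.795]
ft_force: [2.0, -12.9, 4.5]
opening: 0.004
grip_force: 6.2
```

>>> jog_arm --pt "0 0 0 2 0 0 0" --pt "0 0 0 0 0 0 0"

```text
t: 19.88
eef_pos: [620.8, -92.1, 198.7]
tcp_rot: [3.14, 0.003, 1.795]
ft_force: [0.2, -12.9, 4.1]
opening: 0.001
grip_force: 6.1
```

>>> jog_arm --pt "0 0 0 1.5 0 0 0" --pt "0 0 0 0 0 0 0"

```text
t: 20.12
eef_pos: [620.4, -90.7, 198.7]
tcp_rot: [3.14, 0.003, 1.795]
ft_force: [1.7, -12.5, 3.4]
opening: 0.005
grip_force: 6.2
```

>>> jog_arm --pt "0 0 0 1.5 0 0 0" --pt "0 0 0 0 0 0 0"

```text
t: 20.38
eef_pos: [620.1, -89.2, 198.6]
tcp_rot: [3.14, 0.003, 1.795]
ft_force: [1.4, -12.6, 2.2]
opening: 0.005
grip_force: 6.2
```

>>> jog_arm --pt "0 0 0 1.5 0 0 0" --pt "0 0 0 0 0 0 0"

```text
t: 20.62
eef_pos: [619.7, -87.8, 198.5]
tcp_rot: [3.14, 0.003, 1.795]
ft_force: [1.7, -11.8, 1.8]
opening: 0.004
grip_force: 6.3
```

```bash
python3 p.py
```

```text
TCP X -209.26711885891763 -0.19264555576227083 20.625
scene green 109 [-15.3   2.7  20.9]
scene pad 32 [-26.5 -20.2 -14. ]
scene jaw+pad 93 [-43.7 -32.8 -15.4]
```

>>> jog_arm --pt "0 0 0 1.2 0 0 0" --pt "0 0 0 0 0 0 0"

```text
t: 20.98
eef_pos: [619.5, -86.6, 198.4]
tcp_rot: [3.14, 0.003, 1.795]
ft_force: [1.7, -13.1, 1.1]
opening: 0.009
grip_force: 6.4
```

>>> jog_arm --pt "0 0 0 1.2 0 0 0" --pt "0 0 0 0 0 0 0"

```text
t: 21.22
eef_pos: [619.2, -85.5, 198.3]
tcp_rot: [3.14, 0.003, 1.795]
ft_force: [1.9, -12.6, -0.3]
opening: 0.007
grip_force: 6.4
```

>>> jog_arm --pt "0 0 0 1.2 0 0 0" --pt "0 0 0 0 0 0 0"

```text
t: 21.48
eef_pos: [618.9, -84.4, 198.1]
tcp_rot: [3.141, 0.003, 1.795]
ft_force: [2.3, -13.9, -1.3]
opening: 0.003
grip_force: 6.8
```

>>> jog_arm --pt "0 0 0 -18 0 0 0" --pt "0 0 0 -17 0 0 0" --pt "0 0 0 0 0 0 0"

```text
t: 21.85
eef_pos: [626.4, -118.7, 197.6]
tcp_rot: [-3.141, -0.0, 1.793]
ft_force: [0.4, 0.0, -1.0]
opening: 0.003
grip_force: 0.0
```

```bash
python3 p.py; python3 m.py w6.png
```

```text
TCP X -240.87238376656285 0.18273700635705487 21.85
scene green 112 [-15.7   3.2  21.8]
scene pad 31 [-25.7 -19.1 -13.3]
scene jaw+pad 88 [-43.1 -32.6 -15.4]
[ 626.2 -117.8  197.7] [-3.1 -0.   1.8] 0.0021617986708000656 21.95
trig 3701 X [-230.5 -214.4 -160.6] Y [-12.6  -0.1  12.1] Z [127.4 154.4 161.1]
orange trig 2636 X [-230.4 -216.2 -208.3] Y [-10.4  -0.   10.1] Z [ 92.9 140.7 155.9]
```

>>> jog_arm --pt "0 0 0 8 0 0 0" --pt "0 0 0 5 0 0 0" --pt "0 0 0 0 0 0 0"

```text
t: 22.38
eef_pos: [623.6, -105.0, 198.4]
tcp_rot: [3.141, 0.002, 1.796]
ft_force: [0.9, -8.8, 1.7]
opening: 0.004
grip_force: 4.0
```

>>> jog_arm --pt "0 0 0 2 0 0 0" --pt "0 0 0 0 0 0 0"

```text
t: 22.62
eef_pos: [623.4, -103.8, 198.6]
tcp_rot: [3.14, 0.003, 1.795]
ft_force: [0.8, -13.4, 2.4]
opening: 0.0
grip_force: 6.2
```

>>> jog_arm --pt "0 0 0 1.5 0 0 0" --pt "0 0 0 0 0 0 0"

```text
t: 22.88
eef_pos: [623.2, -102.8, 198.7]
tcp_rot: [3.14, 0.004, 1.795]
ft_force: [0.3, -13.9, 2.8]
opening: 0.009
grip_force: 7.2
```

>>> jog_arm --pt "0 0 0 1.5 0 0 0" --pt "0 0 0 0 0 0 0"

```text
t: 23.12
eef_pos: [622.9, -101.5, 198.8]
tcp_rot: [3.14, 0.004, 1.795]
ft_force: [1.9, -15.5, 3.2]
opening: 0.003
grip_force: 8.0
```

>>> jog_arm --pt "0 0 0 1.2 0 0 0" --pt "0 0 0 0 0 0 0"

```text
t: 23.38
eef_pos: [622.7, -100.6, 198.8]
tcp_rot: [3.14, 0.004, 1.795]
ft_force: [1.3, -17.4, 3.1]
opening: 0.006
grip_force: 8.6
```

>>> jog_arm --pt "0 0 0 1.2 0 0 0" --pt "0 0 0 0 0 0 0"

```text
t: 23.62
eef_pos: [622.5, -99.6, 198.9]
tcp_rot: [3.139, 0.005, 1.795]
ft_force: [1.1, -18.8, 4.1]
opening: 0.005
grip_force: 9.2
```

>>> jog_arm --pt "0 0 0 0.8 0 0 0" --pt "0 0 0 0 0 0 0" --pt "0 0 0 0 0 0 0"

```text
t: 24.0
eef_pos: [622.3, -99.0, 198.9]
tcp_rot: [3.139, 0.005, 1.795]
ft_force: [1.8, -19.7, 4.7]
opening: 0.006
grip_force: 9.7
```

Firm at about 20 N. I'll release the trigger, back off and lift clear.

>>> jog_arm --pt "0 0 0 -10 0 0 0" --pt "0 0 0 -15 0 0 0" --pt "0 0 0 -15 0 0 0" --pt "0 0 0 0 0 -40 0" --pt "0 0 0 0 0 -40 0" --pt "0 0 0 0 0 -40 0" --pt "0 0 0 50 0 0 0" --pt "0 0 0 50 0 0 0" --pt "0 0 0 30 0 0 0" --pt "0 0 0 0 0 0 0"

```text
t: 25.25
eef_pos: [601.4, -7.8, 318.1]
tcp_rot: [-3.141, -0.0, 1.797]
ft_force: [0.5, 0.6, 0.7]
opening: 0.005
grip_force: 0.0
```

```bash
python3 p.py; python3 m.py w7.png
```

```text
TCP X -127.22960112926701 -0.10944298028627765 25.25
scene green 58 [-14.7  -4.7   8.9]
scene pad 31 [-33.1 -18.3 -12.1]
scene jaw+pad 87 [-42.4 -33.7 -15.3]
wrist green 1239 [-16.2   1.2  18. ]
wrist pad 358 [-29.  -22.8 -17.8]
wrist jaw+pad 881 [-43.3 -30.2 -17.2]
[601.9  -9.7 317.9] [-3.1  0.   1.8] 0.0021156866154729962 25.35
green top 1239 X [-16.    1.3  18. ] Y [-17.   -0.4  16.2] Z [68.3 70.1 71.8]
((573.0196533203125, 117.13334655761719), (34.99524688720703, 35.54716491699219), 11.772290229797363)
fix 1380 X [18.3 28.8 39.9] Y [-26.4  -0.4  26.6] Z [72.6 74.6 76.3]
padface+jaw 881 X [-43.9 -30.9 -17. ] Y [-16.5   0.7  16.8] Z [62.5 68.9 71.2]
trig 88 X [-162.1 -160.3 -160. ] Y [-13.8  -6.7  13.7] Z [125.8 137.5 158.6]
orange trig 44 X [-161.5 -160.2 -160. ] Y [-13.6   0.7  13.7] Z [ 91.7 117.6 149.1]
```

View pics/w7.png

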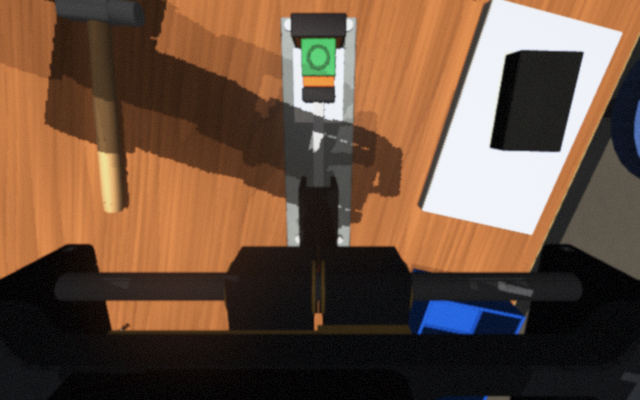

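The block at (318,57) is clamped between the fixed jaw at (318,25) and the pad at (318,82). It is upright, and the arm is clear.

```bash
python3 -c "
from cell import env
print(env.job_done())"
```

```text
the job is handed in; nothing more can be done
None
```

The green wax block stands upright on the ledge, held against the fixed jaw; I stopped squeezing at about 20 N on the trigger, let it go, moved the arm clear, and handed the job in at about 25 s.

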